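# Draw the spare guide rod out of its storage tube onto the rests

## Task

The printer's spare steel guide rod is stored in the horizontal tube of the rod rack, with its front end sticking out under the small shelf. Draw it straight out, hand over hand, so that it slides through the slots of both orange rests before its blue-banded tail leaves the tube, and leave it lying still in both rests with its tail just clear of the tube's mouth (a few centimetres, still short of the first rest). Leave the glue stick, the bottle and the mug where they stand.

Things in the scene. Friction and masses are not known exactly. Their poses are not given: they have to be found in the camera images.
- rack: Rod rack, fixed: aluminium rail 44 mm wide, top 18 mm above the table, with a grey tube at one end and two orange rests at the other. Origin on the table below the centre of the tube's mouth, z up. Tube and rod lie along its y axis: tube from y = 0 (mouth) to +210 mm (closed end), rail from +215 to -290 mm; the rod is drawn out towards -y.
- mouth (a point): Point in the plane of the tube's mouth on the rod's axis, 70 mm above the table (rack frame 0, 0, 70); axes as rack. Tube: bore 20 mm, outer diameter 29 mm; the rod lies on the bottom of the bore. The tall 3D printer with spools on top (over 0.6 m high, fixed, not moved between starts) stands just beyond the rack's tube end, its near corner at about x 0.54, y -0.05 m: swing the arm past it drawn in.
- shelf_edge (a point): Middle of the lower front edge of the plywood shelf over the tube (rack frame 0, -40, 155 mm). The shelf is 68 mm wide, 10 mm thick, from y = -40 to +210 mm, so it overhangs the mouth by 40 mm with 85 mm free height above the rod's axis. Small things (up to 10 mm high) are fixed on it; its posts stand at x = +-25 mm, y over 3 mm.
- rest_1 (a point): Middle of the slot floor of the first rest (rack frame 0, -115, 63.5 mm, 0.5 mm below the underside of the rod in the tube). The rest is an orange plate 12 mm thick, 44 mm wide, with a 12 mm ramp on the tube's side; open-topped slot 22 mm wide, cheeks up to 73 mm above the table. Fingers that hold the rod cannot pass through it.
- rest_2 (a point): Middle of the slot floor of the second rest (rack frame 0, -210, 62.5 mm); otherwise the same as the first.
- rod: Smooth bright steel rod, 12 mm in diameter, 255 mm long, about 0.2 kg, loose; origin at its middle, on its axis; its y axis runs along it from front (-y) to tail (+y). At the start its front end sticks 50 to 70 mm out of the mouth. It slides in the tube with only the friction of its own weight.
- rod_front (a point): Centre of the rod's front end face (y = -127.5 mm in the rod's frame), the end that sticks out.
- rod_tail (a point): Centre of the rod's tail end face (y = +127.5 mm in the rod's frame), at the start deep in the tube; an 18 mm blue band ends 2 mm before it.
- glue_stick: Bystander: upright white glue stick, 30 mm in diameter, 98 mm high; origin under its centre. Loose, to be left alone.
- bottle: Bystander: upright white squeeze bottle with red spout, 58 mm in diameter, 171 mm high; origin under its centre. Loose, to be left alone.
- mug: Bystander: white mug, 80 mm wide, 115 mm with its handle, 91 mm high; origin under it. Loose, to be left alone.

How it is judged:
By the outcome, as a careful person would: the job done as asked, in the order asked, and still so for the second after the job is handed in, with the robot touching nothing.
It also fails if it takes over 72 s, if anything falls off the work surface, if the arm or the gripper's body presses on something with over 40 N, if the wrist force passes 120 N, or if a joint passes its speed limit or range.

## Robot

A 6-joint arm with a two-finger parallel gripper is mounted at the origin on a cart in front of the work surface, level with it; the furniture and walls round the work are solid. World frame = base frame: x ahead of the robot, y to its left, z up, the work surface at z = 0. Lengths are in m, angles in degrees, forces in N, time in s.
With the tool pointing down it reaches from about 0.25 to 0.725 m from the base axis. Payload 9.7 kg.
Tool frame: the origin (TCP) lies between the finger pads; the fingertips stand 19 mm ahead of it and the grasp point (between the pads) is the TCP; z points along the fingers, y is the line along which they close (so a half turn about z gives the same grasp; the last joint's range is limited). The gripper opens to 85 mm and grips with 20 to 120 N. Pads are 22 mm wide; open, the fingers measure 114 mm over their backs; the gripper's body (76 mm by 85 mm) begins 54 mm behind the grasp point. The pads swing forward as they close: fully open they stand 13 mm farther back than shut.
Start: joints at [-70.359, 4.979, 10.078, 95.1, 0, 90], TCP at [0.185, -0.518, 0.25] pointing down, gripper open.
Joint ranges: [-179.16, 179.16], [-48.56, 103.87], [-65.8, 70.77], [-126.05, 130.52], [-82.76, 87.17], [-180, 180]. Speed limits (degrees/s): [127.2, 127.2, 147.25, 180, 180, 180].

## Interface

Orientations are given as [roll, pitch, yaw] about the fixed x, y, z axes, in that order (R = Rz(yaw) Ry(pitch) Rx(roll)).
In Python, from workcell import telemetry, camera, calibration, workorder gives the robot as it stands.
- The arm moves only by the tool play_rows, never from a script. Its argument "increments" is a list of rows, each a list of 3 entries, a list of its own where there are three numbers: the shift along the tool's x, y, z in mm, then the turn, a rotation vector about the tool's x, y, z in degrees, then the closure, from 0 (fully open) to 1 (shut). In form: [[[x, y, z], [ax, ay, az], jaw], ...]. A call has 1 to 20 rows; each row is the pose to reach, as a shift and turn from the pose commanded when the call began, along the tool's axes at that moment; what a row does not reach only later rows make up. A row lasts 1/10 s, in which the tool goes at most 50 mm and 8.59 degrees, less where a joint would pass 70% of its speed; a pose out of reach is approached as far as the arm can. A call with a gripper value outside its range is refused whole. The fingers move at their own pace and stop on an object; "grip_force" is the grip in N (left out, the last holds). Time passes only in rows, so rows that repeat a pose let the fingers close. It gives the time, the measured TCP pose, the force, the opening and the grip force at its end, in the units of the state.
- telemetry.get_obs(): the state, without advancing time (a new reading comes with each control period).
- camera(name): name is "scene" or "top" or "wrist"; returns (picture, depth): 480x640x3 uint8, red, green, blue; 480x640 float32, m along the optical axis (not along the pixel's ray), 0 where there is no reading.
- calibration(name): a dict with "vertical_fov" (degrees; the focal length in pixels is half the picture's height over the tangent of half this angle, whatever the lens; pixels are square), "cx", "cy" (the principal point, pixels), "rvec" (rotation vector, rad) and "tvec" (3), from world to camera coordinates, as OpenCV has them; the wrist camera has in their place "hand_eye" (4x4, takes a point from camera to tool coordinates, whose origin is the TCP and whose axes are the flange's). Camera axes: x right, y down, z forward; pixel columns grow to the right and rows downward; lengths in m; the calibration is good to about 2 mm. The wrist camera is an equidistant fisheye: a pixel r from the principal point sees the ray r / f radians off the axis. A picture is of the moment at which its call begins: read the wrist's pose just before it. calibration takes no time and is no camera call.
- workorder.job_done(): hands the job in; it is judged then, once.
The state is a dict: "time": time; "q": joint angles; "qd": joint speeds; "joint_efforts": joint torques, N m; "ee_pos": TCP position; "tcp_rot": TCP orientation; "wrist_force": force on the tool from outside, world axes, zero at the start; "torque": the same for the moment, N m; "opening": finger opening in m; "grasp_force": force on a finger pad.
Only numpy, scipy, OpenCV 4.12 (cv2) and the standard library are available. Lean on these libraries where they do the work, as an engineer would, in place of code of your own. Each camera call takes 0.05 s, during which the arm holds its last target. There are 200 camera calls.

## Working session

There is one attempt and no reset: what is moved stays moved. The work goes in short steps, Python scripts to look and compute and a tool call to move; the robot and the scene stay as the last step left them, time stands still between calls to the robot, and variables do not carry over. Pictures are saved under pics/ and viewed, at most 10 in all, crops included, and the job is handed in when it is done.

Besides the shell and the picture viewer there is one more tool, called after "Emit:" by a JSON object that holds its "fn" and its "kwargs", one argument or row to a line. play_rows: Moves the arm, as the interface text tells. Its arguments: {"type":"object","properties":{"increments":{"type":"array"},"grip_force":{"type":"number"}},"required":["increments"]}

```bash
ls; mkdir -p pics
python3 - <<'E'
from workcell import telemetry, camera, calibration
import cv2, numpy as np
o=telemetry.get_obs();print({k:np.round(v,3).tolist() for k,v in o.items()})
for n in("scene","top"):
    p,d=camera(n);cv2.imwrite(f"pics/{n}0.png",p[:,:,::-1]);np.save(f"{n}_d.npy",d);print(n,calibration(n))
print(calibration("wrist"))
E
```

```text
pics
{'time': 0.0, 'q': [-70.358, 5.011, 10.035, 95.099, 0.0, 89.999], 'qd': [-0.076, -0.12, -0.037, 0.032, 0.113, 0.035], 'joint_efforts': [0.001, -52.039, 46.48, 0.016, 0.0, 0.0], 'ee_pos': [0.185, -0.518, 0.25], 'tcp_rot': [-179.925, -0.0, 19.643], 'wrist_force': [0.674, -0.308, -0.196], 'torque': [-0.009, -0.024, 0.008], 'grasp_force': 0.0, 'opening': 0.085}
scene {'vertical_fov': 56.307281514470745, 'cx': 313.0393766416482, 'cy': 238.34787683004504, 'rvec': array([ 2.28968219, -0.59680648,  0.23657718]), 'tvec': array([-0.58118267,  0.10675468,  0.8912991 ])}
top {'vertical_fov': 43.36898794099695, 'cx': 324.41065833192073, 'cy': 238.57756349449633, 'rvec': array([ 2.1498412 , -2.18232586,  0.10954747]), 'tvec': array([-0.2308674 ,  0.54760547,  1.23610649])}
{'vertical_fov': 65.70646984690485, 'cx': 319.71286836814164, 'cy': 240.78432204321075, 'hand_eye': array([[ 1.63914672e-04, -9.59211804e-01, -2.82688324e-01,
         7.18388096e-02],
       [ 9.99999460e-01, -1.32963869e-04,  1.03101215e-03,
        -4.14968182e-04],
       [-1.02654636e-03, -2.82688340e-01,  9.59211264e-01,
        -1.23314471e-01],
       [ 0.00000000e+00,  0.00000000e+00,  0.00000000e+00,
         1.00000000e+00]])}
```

View pics/scene0.png

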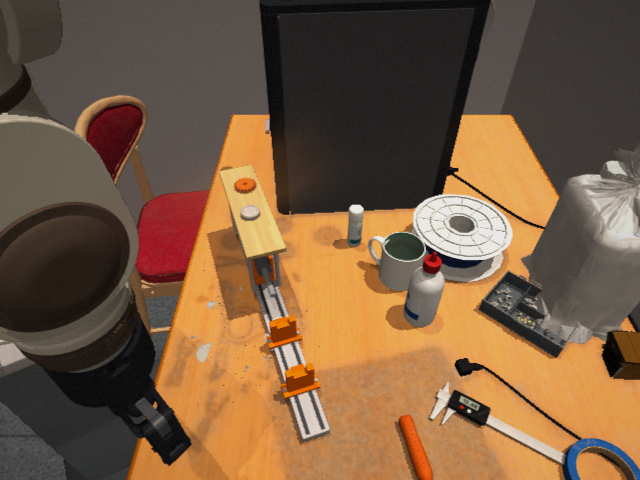

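View pics/top0.png

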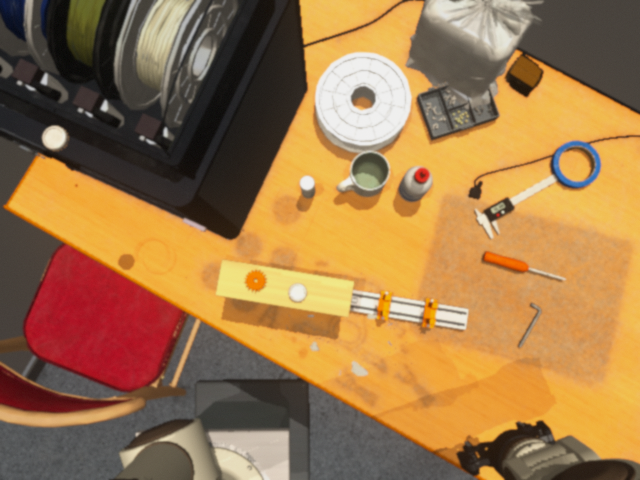

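The scene picture shows the rack running away from the camera, with the shelf's front edge at about (268,252) and the orange rests at about (285,330) and (300,380). In the top picture the shelf corners are at about (355,281), (350,317), (221,262) and (217,297). The rests are at (384,305) and (430,312), and the rail's end is at (467,320).

```bash
cat > h.py <<'E'
import numpy as np, cv2
from workcell import calibration, telemetry, camera
from scipy.spatial.transform import Rotation as R
def cam(n):
    c=calibration(n);f=240/np.tan(np.radians(c["vertical_fov"]/2));K=np.array([[f,0,c["cx"]],[0,f,c["cy"]],[0,0,1]])
    return K,cv2.Rodrigues(c["rvec"])[0],c["tvec"]
def unz(n,px,z):
    K,Rm,t=cam(n);px=np.atleast_2d(px).astype(float);r=(np.linalg.inv(K)@np.c_[px,np.ones(len(px))].T).T@Rm
    o=-Rm.T@t;return o+r*((z-o[2])/r[:,2])[:,None]
def cloud(n,d):
    K,Rm,t=cam(n);v,u=np.mgrid[:480,:640];p=np.stack([(u-K[0,2])/K[0,0]*d,(v-K[1,2])/K[1,1]*d,d],-1)
    return (p-t)@Rm
E
python3 - <<'E'
from h import *
np.set_printoptions(precision=4,suppress=True)
print(unz("top",[[355,281],[350,317],[221,262],[217,297]],.165))
print(unz("top",[[467,309],[466,330]],.018)); print(unz("top",[[384,305],[430,312]],.07))
P=cloud("top",np.load("top_d.npy"))
img=cv2.imread("pics/top0.png").astype(int)
H=P[...,2]
u=np.arange(640)[None,:].repeat(480,0);v=np.arange(480)[:,None].repeat(640,1)
s=(abs(H-.165)<.006)&(u>200)&(u<370)&(v>250)&(v<330)
q=P[s][:,:2];r=cv2.minAreaRect((q*1000).astype(np.float32));print("shelf",r,s.sum(),cv2.boxPoints(r))
b,g,rr=[img[...,i] for i in range(3)]
o=(rr>180)&(g<170)&(b<60)&(H>.05)&(H<.09)&(u>370)&(u<450)&(v>280)&(v<340)
for lo,hi in((370,405),(415,450)):
    m=o&(u>=lo)&(u<hi);q=P[m];print("rest",m.sum(),q.mean(0),cv2.minAreaRect((q[:,:2]*1000).astype(np.float32)))
s=(abs(H-.018)<.006)&(u>435)&(u<475)&(v>295)&(v<340)
print("rail",cv2.boxPoints(cv2.minAreaRect((P[s][:,:2]*1000).astype(np.float32))))
for n,c,a in(("glue",(308,184),.098),("mug",(370,172),.091),("bottle",(422,175),.17)):print(n,unz("top",c,a))
E
```

```text
[[ 0.4499 -0.2949  0.165 ]
 [ 0.3838 -0.2844  0.165 ]
 [ 0.4888 -0.0464  0.165 ]
 [ 0.4241 -0.0392  0.165 ]]
[[ 0.3931 -0.534   0.018 ]
 [ 0.3498 -0.5302  0.018 ]]
[[ 0.4043 -0.3564  0.07  ]
 [ 0.389  -0.4479  0.07  ]]
shelf ((439.5161437988281, -163.91563415527344), (250.49307250976562, 68.07565307617188), 79.7587661743164) 4368 [[ 383.7527 -281.1151]
 [ 450.7437 -293.2184]
 [ 495.2796  -46.7162]
 [ 428.2885  -34.6129]]
rest 131 [ 0.4046 -0.3558  0.0658] ((404.3355407714844, -355.35089111328125), (22.65998077392578, 42.95913314819336), 80.67564392089844)
rest 141 [ 0.3879 -0.4485  0.0653] ((387.91302490234375, -448.9698486328125), (22.296369552612305, 43.5634651184082), 78.05027770996094)
rail [[ 350.9055 -529.7109]
 [ 393.94   -537.5154]
 [ 405.8151 -472.0359]
 [ 362.7806 -464.2314]]
glue [[ 0.6469 -0.2081  0.098 ]]
mug [[ 0.6708 -0.3329  0.091 ]]
bottle [[ 0.6464 -0.4244  0.17  ]]
```

```bash
cat >> h.py <<'E'
A=np.radians(79.73); O=np.array([.4243,-.2478,0]); U=np.array([np.cos(A),np.sin(A),0]); X=np.array([U[1],-U[0],0])
def goal(x,y,z,tilt=30):  # rack mm -> pos, R ; hand leans to -y
    s,c=np.sin(np.radians(tilt)),np.cos(np.radians(tilt)); Z=np.array([0,0,1.])
    tz=s*U-c*Z; tx=-c*U-s*Z
    return O+(x*X+y*U+z*Z)/1000, np.c_[tx,np.cross(tz,tx),tz]
def inc(p,Rg,o=None):
    o=o or telemetry.get_obs(); R0=R.from_euler("xyz",o["tcp_rot"],degrees=True)
    return np.round(R0.inv().apply(p-o["ee_pos"])*1000,1), np.round((R0.inv()*R.from_matrix(Rg)).as_rotvec(degrees=True),1)
def rack(p): d=np.asarray(p)-O; return np.stack([d@X,d@U,d[...,2]],-1)*1000
E
python3 - <<'E'
from h import *
p,Rg=goal(0,-123,200); print(p,inc(p,Rg))
p,Rg=goal(0,-123,200,0); print(p,inc(p,Rg))
E
```

```text
[ 0.4023707  -0.36882936  0.2       ] (array([255. , -67.2,  49.7]), array([ 31.2, -18. , 116.7]))
[ 0.4023707  -0.36882936  0.2       ] (array([255. , -67.2,  49.7]), array([-0.000e+00,  1.000e-01,  1.199e+02]))
```

Emit:
{"fn": "play_rows", "kwargs": {
  "increments": [
    [[15,-4,0],[2,-1,8],0],
    [[30,-8,0],[4,-2,16],0],
    [[45,-12,0],[6,-4,24],0],
    [[60,-16,0],[8,-5,31],0],
    [[80,-21,0],[10,-6,39],0],
    [[100,-26,0],[12,-7,47],0],
    [[120,-31,0],[14,-8,54],0],
    [[140,-37,0],[17,-10,62],0],
    [[160,-42,0],[19,-11,70],0],
    [[180,-47,0],[21,-12,78],0],
    [[200,-53,0],[23,-13,86],0],
    [[220,-58,0],[25,-14,93],0],
    [[235,-62,0],[27,-16,101],0],
    [[250,-66,0],[29,-17,109],0],
    [[255,-67,10],[31.2,-18,116.7],0],
    [[255,-67,25],[31.2,-18,116.7],0],
    [[255,-67,40],[31.2,-18,116.7],0],
    [[255,-67,50],[31.2,-18,116.7],0],
    [[255,-67,50],[31.2,-18,116.7],0]
  ],
  "grip_force": 40
}}

```text
time: 2.0
ee_pos: [0.2225, -0.4317, 0.2142]
tcp_rot: [-159.8, 33.4, -73.6]
wrist_force: [0.4, 0.1, 1.0]
opening: 0.0854
grasp_force: 0.0
```

```bash
cat >> h.py <<'E'
def wproj(Pw,o):
    c=calibration("wrist");f=240/np.tan(np.radians(c["vertical_fov"]/2));H=c["hand_eye"]
    R0=R.from_euler("xyz",o["tcp_rot"],degrees=True); t=R0.inv().apply(np.atleast_2d(Pw)-o["ee_pos"]); q=(t-H[:3,3])@H[:3,:3]
    rr=np.hypot(q[:,0],q[:,1]);th=np.arctan2(rr,q[:,2]); return np.c_[c["cx"]+f*th*q[:,0]/rr,c["cy"]+f*th*q[:,1]/rr]
def rk(x,y,z): return O+(x*X+y*U+z*np.array([0,0,1.]))/1000
E
python3 - <<'E'
from h import *
o=telemetry.get_obs();print(o["time"],rack(o["ee_pos"]),o["tcp_rot"],o["q"],inc(*goal(0,-123,200)))
p,d=camera("wrist");np.save("w1d.npy",d);p=p[:,:,::-1].copy();cv2.imwrite("w1raw.png",p)
for y in(0,-60):
    u,v=wproj(rk(0,y,70),o)[0];print(y,u,v);cv2.circle(p,(int(u),int(v)),3,(255,0,255),1)
for x,y,z in((-22,-109,73),(22,-109,73),(-22,-216,73),(22,-216,73),(-34,-40,155),(34,-40,155)):
    u,v=wproj(rk(x,y,z),o)[0];cv2.circle(p,(int(u),int(v)),3,(0,255,0),1)
cv2.imwrite("pics/w1.png",p)
E
```

```text
2.0 [-165.72995516 -216.95174719  214.15046646] [-159.76071276   33.42202986  -73.56925079] [-73.63267004  24.46524612  20.53839124 119.51467086  20.2043468
 179.94359737] (array([-1.000e-01, -1.726e+02,  8.180e+01]), array([-5.9,  7.3, 21.7]))
0 171.21249239607042 222.71690039802954
-60 167.31457270674335 187.73784980895647
```

View pics/w1.png

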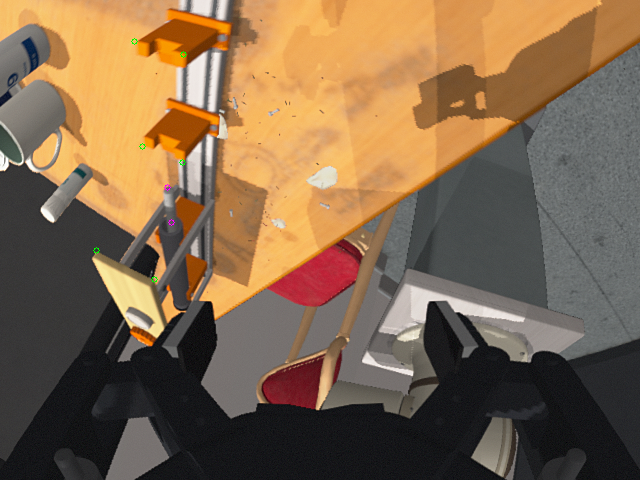

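The view shows the bystanders at left, the rests at (180,40) and (185,130), and the rod's front at about (167,188). The projected markers land on the parts, so the rack pose is good and the rod's front is near y = -60. Joint 6 ran into its limit, so I'll turn it the other way.

Emit:
{"fn": "play_rows", "kwargs": {
  "increments": [
    [[0,0,-5],[0,0,-8.5],0],
    [[0,0,-10],[0,0,-17],0],
    [[0,0,-15],[0,0,-25.5],0],
    [[0,0,-20],[0,0,-34],0],
    [[0,0,-20],[0,0,-42.5],0],
    [[0,0,-20],[0,0,-51],0],
    [[0,0,-20],[0,0,-59.5],0],
    [[0,0,-20],[0,0,-68],0],
    [[0,0,-20],[0,0,-76.5],0],
    [[0,0,-20],[0,0,-85],0],
    [[0,0,-20],[0,0,-93.5],0],
    [[0,0,-20],[0,0,-102],0],
    [[0,0,-20],[0,0,-110.5],0],
    [[0,0,-20],[0,0,-119],0],
    [[0,0,-20],[0,0,-127.5],0],
    [[0,0,-20],[0,0,-136],0],
    [[0,0,-20],[0,0,-144.5],0],
    [[0,0,-20],[0,0,-153],0],
    [[0,0,-20],[0,0,-161.5],0],
    [[0,0,-20],[0,0,-170],0]
  ]
}}

```text
time: 4.05
ee_pos: [0.2198, -0.4436, 0.2313]
tcp_rot: [166.2, -36.1, 95.3]
wrist_force: [-0.4, -0.2, -1.4]
opening: 0.0859
grasp_force: 0.0
```

Run:
```python
from h import *
o=telemetry.get_obs();print(o["time"],rack(o["ee_pos"]),o["tcp_rot"],o["q"],inc(*goal(0,-123,200),o))
```

```text
4.05 [-166.29802999 -229.12106583  231.31173194] [166.16691861 -36.11301653  95.31292088] [-74.15564484  26.10905026  24.67271905 122.05073063  19.85652838
   9.03219729] (array([ 28. , 169.1, 102.6]), array([  11.2,    7.7, -167.2]))
```

Emit:
{"fn": "play_rows", "kwargs": {
  "increments": [
    [[0,5,0],[0.6,0.4,-8.4],0],
    [[1,12,0],[1.1,0.8,-16.7],0],
    [[3,20,0],[1.7,1.2,-25.1],0],
    [[5,30,0],[2.2,1.5,-33.4],0],
    [[7,40,0],[2.8,1.9,-41.8],0],
    [[8,50,0],[3.4,2.3,-50.2],0],
    [[10,60,0],[3.9,2.7,-58.5],0],
    [[12,70,0],[4.5,3.1,-66.9],0],
    [[13,80,0],[5,3.5,-75.2],0],
    [[15,90,5],[5.6,3.9,-83.6],0],
    [[17,100,10],[6.2,4.2,-92],0],
    [[18,110,20],[6.7,4.6,-100.3],0],
    [[20,120,30],[7.3,5,-108.7],0],
    [[22,130,40],[7.8,5.4,-117],0],
    [[23,140,50],[8.4,5.8,-125.4],0],
    [[25,150,60],[9,6.2,-133.8],0],
    [[26,158,70],[9.5,6.5,-142.1],0],
    [[27,164,80],[10.1,6.9,-150.5],0],
    [[28,169,90],[10.6,7.3,-158.8],0],
    [[28,169,102],[11.2,7.7,-167.2],0]
  ]
}}

```text
time: 6.05
ee_pos: [0.4031, -0.3697, 0.1999]
tcp_rot: [-180.0, 30.0, -100.3]
wrist_force: [0.3, -0.0, 0.1]
opening: 0.0852
grasp_force: 0.0
```

Run:
```python
from h import *
o=telemetry.get_obs();print(o["time"],rack(o["ee_pos"]),o["tcp_rot"],o["q"],inc(*goal(0,-123,200),o),inc(*goal(0,-52,70),o))
p,d=camera("wrist");np.save("w2d.npy",d);p=p[:,:,::-1].copy();cv2.imwrite("w2raw.png",p)
for y in(-40,-50,-60,-70,-115,-210):
    u,v=wproj(rk(0,y,76 if y>-100 else 63.5),o)[0];print(y,u,v);cv2.circle(p,(int(u),int(v)),2,(255,0,255),1)
for x,y,z in((-22,-109,73),(22,-109,73),(-22,-216,73),(22,-216,73),(-34,-40,155),(34,-40,155)):
    u,v=wproj(rk(x,y,z),o)[0];cv2.circle(p,(int(u),int(v)),3,(0,255,0),1)
cv2.imwrite("pics/w2.png",p)
```

```text
6.05 [   0.87978722 -123.7665386   199.8761524 ] [-179.99163969   29.9726605  -100.25813598] [ -52.83660291   22.48970755   20.33688225  109.15695649   21.59048265
 -136.68518655] (array([-0.7,  0.9,  0.3]), array([-0., -0.,  0.])) (array([  2.7,   0.9, 148.4]), array([-0., -0.,  0.]))
-40 320.53156268815377 243.6603672182619
-50 320.5568936723371 234.50941040550018
-60 320.58319895394163 224.8760406312602
-70 320.6104898573129 214.73509245848595
-115 320.73736077491145 151.5307257470571
-210 321.03471256186555 6.757271070054685
```

View pics/w2.png

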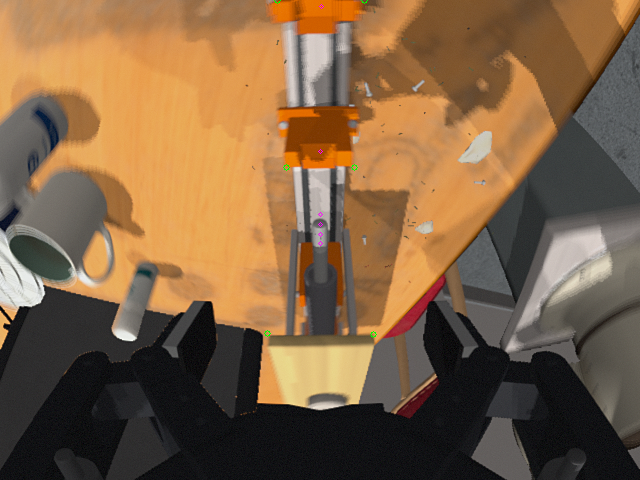

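The rack lines up: rod's front at about (320,219), so rack y ≈ -65, with the rests straight ahead. Next, go in along the tool axis and grip.

Emit:
{"fn": "play_rows", "kwargs": {
  "increments": [
    [[1,1,15],[0,0,0],0.2],
    [[1,1,35],[0,0,0],0.4],
    [[1,1,55],[0,0,0],0.4],
    [[1,1,75],[0,0,0],0.4],
    [[1,1,95],[0,0,0],0.4],
    [[1,1,110],[0,0,0],0.4],
    [[1,1,125],[0,0,0],0.4],
    [[1,1,138],[0,0,0],0.4],
    [[1,1,149],[0,0,0],0.4],
    [[1,1,149],[0,0,0],0.4],
    [[1,1,149],[0,0,0],1],
    [[1,1,149],[0,0,0],1],
    [[1,1,149],[0,0,0],1],
    [[1,1,149],[0,0,0],1],
    [[1,1,149],[0,0,0],1],
    [[1,1,149],[0,0,0],1]
  ],
  "grip_force": 40
}}

```text
time: 7.7
ee_pos: [0.4145, -0.2979, 0.0705]
tcp_rot: [179.8, 30.0, -100.7]
wrist_force: [0.2, -2.6, 2.5]
opening: 0.0104
grasp_force: 39.0
```

Run:
```python
from h import *
o=telemetry.get_obs();print(o["time"],rack(o["ee_pos"]),o["tcp_rot"],o["wrist_force"],o["opening"],o["grasp_force"])
p,d=camera("wrist");p=p[:,:,::-1].copy();cv2.imwrite("pics/w3.png",p)
```

```text
7.7 [ -0.72983921 -51.00986085  70.47559138] [ 179.78543689   29.99303439 -100.73383958] [ 0.19627815 -2.62074808  2.4838312 ] 0.010420502797284657 38.96986484527588
```

View pics/w3.png

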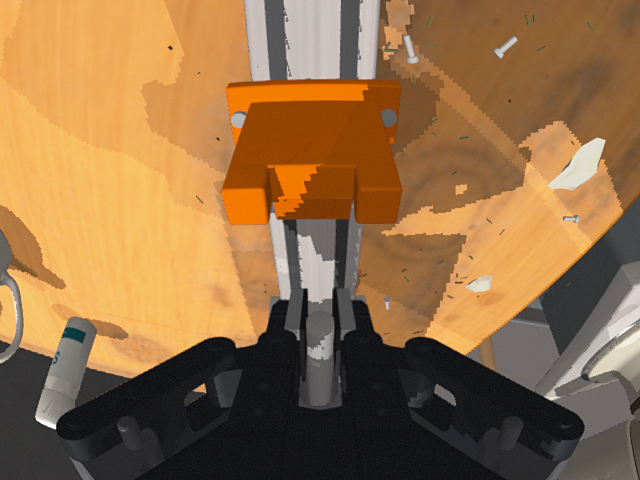

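The rod sits between the pads, with its end at about (320,325). The first rest is ahead, with its slot centred at about (315,190). First stroke.

Emit:
{"fn": "play_rows", "kwargs": {
  "increments": [
    [[3.5,0,-2],[0,0,0],1],
    [[8.7,0,-5],[0,0,0],1],
    [[13.9,0,-8],[0,0,0],1],
    [[19.1,0,-11],[0,0,0],1],
    [[24.2,0,-14],[0,0,0],1],
    [[24.2,0,-14],[0,0,0],1],
    [[24.2,0,-14],[0,0,0],0.6],
    [[24.2,0,-14],[0,0,0],0.6],
    [[24.2,0,-14],[0,0,0],0.6],
    [[16,0,-9.2],[0,0,0],0.6],
    [[7,0,-4],[0,0,0],0.6],
    [[0,0,0],[0,0,0],0.6],
    [[-2,0,1],[0,0,0],0.6]
  ]
}}

```text
time: 9.05
ee_pos: [0.4149, -0.294, 0.0705]
tcp_rot: [179.7, 30.0, -100.7]
wrist_force: [-0.8, 0.3, -0.4]
opening: 0.0341
grasp_force: 0.0
```

Run:
```python
from h import *
o=telemetry.get_obs();print(o["time"],rack(o["ee_pos"]),o["tcp_rot"],o["wrist_force"],o["opening"],o["grasp_force"])
p,d=camera("wrist");p=p[:,:,::-1].copy()
for y in(-85,-90,-95,-100):
    u,v=wproj(rk(0,y,70),o)[0];cv2.circle(p,(int(u),int(v)),2,(255,0,255),1);print(y,u,v)
cv2.imwrite("pics/w4.png",p)
```

```text
9.05 [ -0.99532637 -47.09464167  70.48559635] [ 179.74073426   30.03434673 -100.676566  ] [-0.78083283  0.27484708 -0.43482543] 0.03408294149860283 0.0
-85 314.3270396102794 266.90758508784745
-90 314.05955738721474 255.97190077496475
-95 313.7766291544352 244.24673636052827
-100 313.4775819304617 231.669450404728
```

View pics/w4.png

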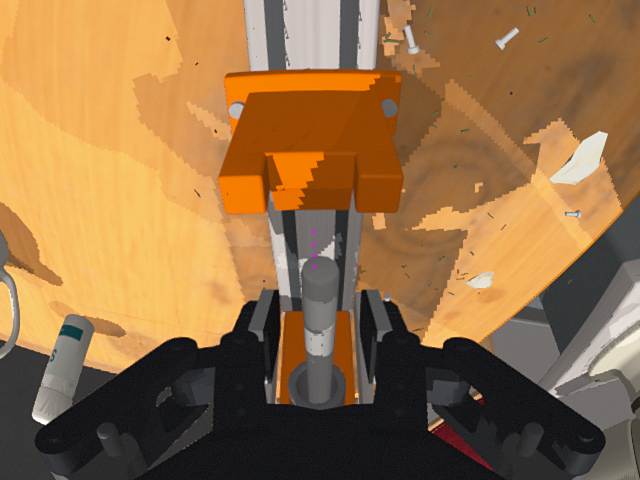

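The rod's front is at about (320,262), clear of the pads, and the rest's slot centre is at about (313,190). The rod is about 2.5 mm to the right of the slot, so I'll shift left while pulling.

Emit:
{"fn": "play_rows", "kwargs": {
  "increments": [
    [[0,0,0],[0,0,0],1],
    [[0,0,0],[0,0,0],1],
    [[0,0,0],[0,0,0],1],
    [[0,0,0],[0,0,0],1],
    [[3.5,-1,-2],[0,0,-0.2],1],
    [[8.7,-2.5,-5],[0,0,-0.4],1],
    [[13.9,-2.5,-8],[0,0,-0.4],1],
    [[19.1,-2.5,-11],[0,0,-0.4],1],
    [[24.2,-2.5,-14],[0,0,-0.4],1],
    [[27.7,-2.5,-16],[0,0,-0.4],1],
    [[27.7,-2.5,-16],[0,0,-0.4],1],
    [[27.7,-2.5,-16],[0,0,-0.4],0.6],
    [[27.7,-2.5,-16],[0,0,-0.4],0.6],
    [[27.7,-2.5,-16],[0,0,-0.4],0.6],
    [[17.3,-2.5,-10],[0,0,-0.4],0.6],
    [[8.7,-2.5,-5],[0,0,-0.4],0.6],
    [[0,-2.5,0],[0,0,-0.4],0.6],
    [[0,-2.5,0],[0,0,-0.4],0.6]
  ]
}}

```text
time: 10.9
ee_pos: [0.4174, -0.2941, 0.0705]
tcp_rot: [180.0, 30.0, -100.2]
wrist_force: [-0.3, -0.7, 0.4]
opening: 0.0337
grasp_force: 0.0
```

Run:
```python
from h import *
o=telemetry.get_obs();print(o["time"],rack(o["ee_pos"]),o["tcp_rot"],o["wrist_force"],o["opening"],o["grasp_force"])
p,d=camera("wrist");p=p[:,:,::-1].copy()
cv2.imwrite("pics/w5.png",p)
```

```text
10.9 [  1.48570477 -46.80142651  70.53667736] [ 179.97216294   30.04201695 -100.19343206] [-0.27054544 -0.68825265  0.38842209] 0.03368991057275661 0.0
```

View pics/w5.png

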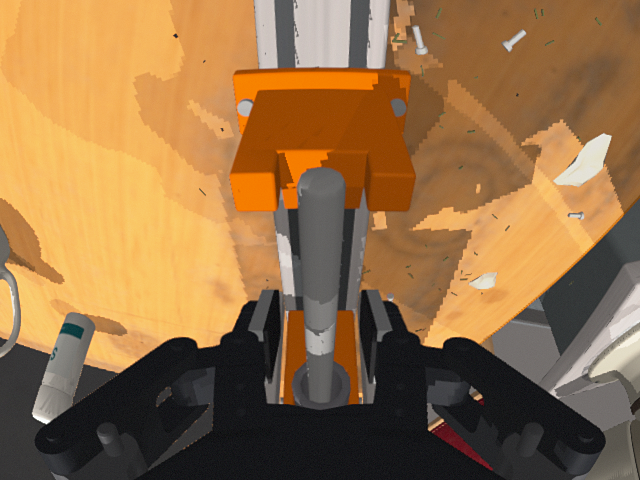

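The rod is in the first rest's slot, well centred, with its end at (320,180). I'll carry on with strokes of 32 mm.

Emit:
{"fn": "play_rows", "kwargs": {
  "increments": [
    [[0,0,0],[0,0,0],1],
    [[0,0,0],[0,0,0],1],
    [[0,0,0],[0,0,0],1],
    [[0,0,0],[0,0,0],1],
    [[3.5,0,-2],[0,0,0],1],
    [[8.7,0,-5],[0,0,0],1],
    [[13.9,0,-8],[0,0,0],1],
    [[19.1,0,-11],[0,0,0],1],
    [[24.2,0,-14],[0,0,0],1],
    [[27.7,0,-16],[0,0,0],1],
    [[27.7,0,-16],[0,0,0],1]
  ]
}}

```text
time: 12.05
ee_pos: [0.4113, -0.3281, 0.0702]
tcp_rot: [180.0, 30.0, -100.3]
wrist_force: [-1.1, -2.7, 1.5]
opening: 0.0104
grasp_force: 39.1
```

Emit:
{"fn": "play_rows", "kwargs": {
  "increments": [
    [[0,0,0],[0,0,0],0.6],
    [[0,0,0],[0,0,0],0.6],
    [[0,0,0],[0,0,0],0.6],
    [[-8.7,0,5],[0,0,0],0.6],
    [[-17.3,0,10],[0,0,0],0.6],
    [[-27.7,0,16],[0,0,0],0.6],
    [[-27.7,0,16],[0,0,0],0.6],
    [[-27.7,0,16],[0,0,0],1],
    [[-27.7,0,16],[0,0,0],1],
    [[-27.7,0,16],[0,0,0],1],
    [[-27.7,0,16],[0,0,0],1],
    [[-24.2,0,14],[0,0,0],1],
    [[-19.1,0,11],[0,0,0],1],
    [[-13.9,0,8],[0,0,0],1],
    [[-8.7,0,5],[0,0,0],1],
    [[-3.5,0,2],[0,0,0],1],
    [[0,0,0],[0,0,0],1],
    [[0,0,0],[0,0,0],1]
  ]
}}

```text
time: 13.85
ee_pos: [0.4113, -0.3283, 0.0703]
tcp_rot: [180.0, 30.0, -100.3]
wrist_force: [-1.5, -2.2, 5.2]
opening: 0.0109
grasp_force: 39.2
```

Run:
```python
from h import *
o=telemetry.get_obs();print(o["time"],rack(o["ee_pos"]),o["tcp_rot"],o["wrist_force"],o["opening"],o["grasp_force"])
p,d=camera("wrist");p=p[:,:,::-1].copy()
for y in(-175,-185,-195):
    u,v=wproj(rk(0,y,70),o)[0];cv2.circle(p,(int(u),int(v)),2,(255,0,255),1);print(y,u,v)
cv2.imwrite("pics/w6.png",p)
```

```text
13.85 [  1.58057089 -81.4784124   70.27896664] [ 179.97916209   29.97820571 -100.30521227] [-1.45617536 -2.15733423  5.18296892] 0.010889488304142497 39.23328638076782
-175 325.19628245113904 90.87026088010833
-185 325.54719483184334 44.586250403181225
-195 325.872762900603 -5.289276708073601
```

View pics/w6.png

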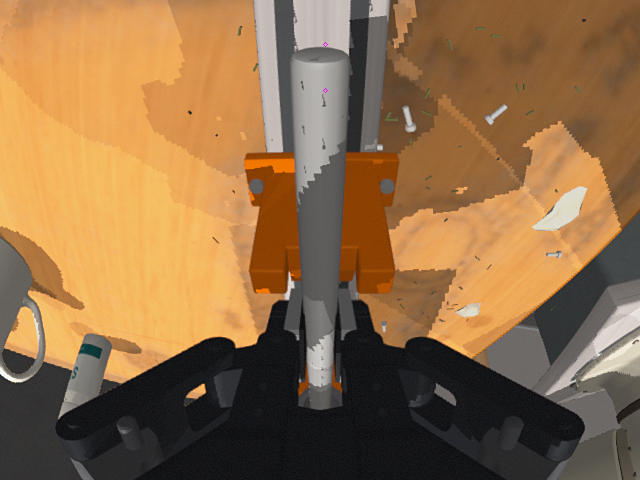

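The rod runs straight through rest 1, with its front at about (321,50), y ≈ -184. Two more strokes.

Emit:
{"fn": "play_rows", "kwargs": {
  "increments": [
    [[0,0,0],[0,0,0],0.6],
    [[0,0,0],[0,0,0],0.6],
    [[0,0,0],[0,0,0],0.6],
    [[-8.7,0,5],[0,0,0],0.6],
    [[-17.3,0,10],[0,0,0],0.6],
    [[-27.7,0,16],[0,0,0],0.6],
    [[-27.7,0,16],[0,0,0],0.6],
    [[-27.7,0,16],[0,0,0],1],
    [[-27.7,0,16],[0,0,0],1],
    [[-27.7,0,16],[0,0,0],1],
    [[-27.7,0,16],[0,0,0],1],
    [[-24.2,0,14],[0,0,0],1],
    [[-19.1,0,11],[0,0,0],1],
    [[-13.9,0,8],[0,0,0],1],
    [[-8.7,0,5],[0,0,0],1],
    [[-3.5,0,2],[0,0,0],1],
    [[0,0,0],[0,0,0],1],
    [[0,0,0],[0,0,0],1]
  ]
}}

```text
time: 15.7
ee_pos: [0.4113, -0.3283, 0.0703]
tcp_rot: [180.0, 30.0, -100.3]
wrist_force: [-0.8, -1.8, 5.0]
opening: 0.0109
grasp_force: 39.2
```

Emit:
{"fn": "play_rows", "kwargs": {
  "increments": [
    [[0,0,0],[0,0,0],0.6],
    [[0,0,0],[0,0,0],0.6],
    [[0,0,0],[0,0,0],0.6],
    [[-8.7,0,5],[0,0,0],0.6],
    [[-17.3,0,10],[0,0,0],0.6],
    [[-27.7,0,16],[0,0,0],0.6],
    [[-27.7,0,16],[0,0,0],0.6],
    [[-27.7,0,16],[0,0,0],1],
    [[-27.7,0,16],[0,0,0],1],
    [[-27.7,0,16],[0,0,0],1],
    [[-27.7,0,16],[0,0,0],1],
    [[-24.2,0,14],[0,0,0],1],
    [[-19.1,0,11],[0,0,0],1],
    [[-13.9,0,8],[0,0,0],1],
    [[-8.7,0,5],[0,0,0],1],
    [[-3.5,0,2],[0,0,0],1],
    [[0,0,0],[0,0,0],1],
    [[0,0,0],[0,0,0],1]
  ]
}}

```text
time: 17.5
ee_pos: [0.4113, -0.3283, 0.0703]
tcp_rot: [180.0, 30.0, -100.3]
wrist_force: [-2.3, -1.3, 3.6]
opening: 0.0103
grasp_force: 39.2
```

Run:
```python
from h import *
o=telemetry.get_obs();print(o["time"],rack(o["ee_pos"]),o["tcp_rot"],o["wrist_force"],o["opening"],o["grasp_force"])
p,d=camera("scene");p=p[:,:,::-1].copy()
K,Rm,t=cam("scene")
for y in(-220,-240,-260):
    q=Rm@rk(0,y,75)+t;q=K@(q/q[2]);print(y,q[:2])
c=cv2.resize(p[230:450,200:400],None,fx=2.7,fy=2.7);a=cv2.imread("pics/scene0.png")
cv2.imwrite("pics/s7.png",c)
```

```text
17.5 [  1.59410529 -81.52351478  70.26944608] [ 179.97776513   29.96858201 -100.30788221] [-2.31808019 -1.34681112  3.61233944] 0.010311246873149243 39.22240912914276
-220 [299.90001033 373.50338366]
-240 [303.96113077 385.20247763]
-260 [308.18981573 397.38428395]
```

View pics/s7.png

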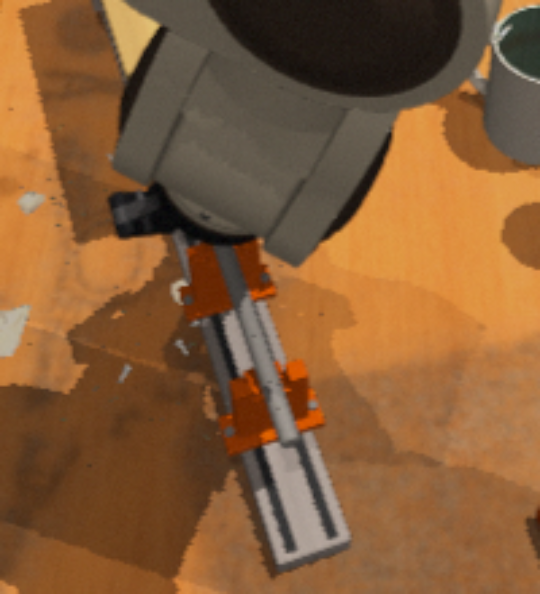

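The crop shows the rod lying through both slots, with its front at about (288,440), y ≈ -250 and the tail about 5 mm inside. One full stroke and a short one remain.

Emit:
{"fn": "play_rows", "kwargs": {
  "increments": [
    [[0,0,0],[0,0,0],0.6],
    [[0,0,0],[0,0,0],0.6],
    [[0,0,0],[0,0,0],0.6],
    [[-8.7,0,5],[0,0,0],0.6],
    [[-17.3,0,10],[0,0,0],0.6],
    [[-27.7,0,16],[0,0,0],0.6],
    [[-27.7,0,16],[0,0,0],0.6],
    [[-27.7,0,16],[0,0,0],1],
    [[-27.7,0,16],[0,0,0],1],
    [[-27.7,0,16],[0,0,0],1],
    [[-27.7,0,16],[0,0,0],1],
    [[-24.2,0,14],[0,0,0],1],
    [[-19.1,0,11],[0,0,0],1],
    [[-13.9,0,8],[0,0,0],1],
    [[-8.7,0,5],[0,0,0],1],
    [[-3.5,0,2],[0,0,0],1],
    [[0,0,0],[0,0,0],1],
    [[0,0,0],[0,0,0],1]
  ]
}}

```text
time: 19.35
ee_pos: [0.4113, -0.3281, 0.0701]
tcp_rot: [180.0, 30.0, -100.3]
wrist_force: [-0.7, -2.9, 1.4]
opening: 0.0107
grasp_force: 39.1
```

Emit:
{"fn": "play_rows", "kwargs": {
  "increments": [
    [[0,0,0],[0,0,0],0.6],
    [[0,0,0],[0,0,0],0.6],
    [[0,0,0],[0,0,0],0.6],
    [[-5,0,3],[0,0,0],0.6],
    [[-10.4,0,6],[0,0,0],0.6],
    [[-10.4,0,6],[0,0,0],0.6],
    [[-10.4,0,6],[0,0,0],1],
    [[-10.4,0,6],[0,0,0],1],
    [[-10.4,0,6],[0,0,0],1],
    [[-10.4,0,6],[0,0,0],1],
    [[-8.7,0,5],[0,0,0],1],
    [[-5.2,0,3],[0,0,0],1],
    [[-1.7,0,1],[0,0,0],1],
    [[0,0,0],[0,0,0],1],
    [[0,0,0],[0,0,0],1],
    [[0,0,0],[0,0,0],0.8],
    [[0,0,0],[0,0,0],0.6],
    [[0,0,0],[0,0,0],0.4],
    [[0,0,0],[0,0,0],0.4],
    [[0,0,0],[0,0,0],0.4]
  ]
}}

```text
time: 21.35
ee_pos: [0.4115, -0.3272, 0.0702]
tcp_rot: [180.0, 30.0, -100.3]
wrist_force: [-0.1, -0.2, 1.0]
opening: 0.0511
grasp_force: 0.0
```

Emit:
{"fn": "play_rows", "kwargs": {
  "increments": [
    [[0,0,-10],[0,0,0],0.4],
    [[0,0,-25],[0,0,0],0.4],
    [[0,0,-45],[0,0,0],0.4],
    [[0,0,-65],[0,0,0],0.4],
    [[0,0,-85],[0,0,0],0.4],
    [[0,0,-105],[0,0,0],0.4],
    [[0,0,-120],[0,0,0],0.4],
    [[0,0,-130],[0,0,0],0.4],
    [[0,0,-130],[0,0,0],0.4],
    [[0,0,-130],[0,0,0],0.4]
  ]
}}

```text
time: 22.35
ee_pos: [0.3999, -0.3912, 0.1825]
tcp_rot: [180.0, 30.0, -100.3]
wrist_force: [0.8, 0.2, -0.4]
opening: 0.0512
grasp_force: 0.0
```

Run:
```python
from h import *
o=telemetry.get_obs();print(o["time"],rack(o["ee_pos"]),o["tcp_rot"],o["wrist_force"],o["opening"])
p,d=camera("wrist");p=p[:,:,::-1].copy()
for y in(0,-20,-40,-97):
    u,v=wproj(rk(-8,y,70),o)[0];cv2.circle(p,(int(u),int(v)),2,(255,0,255),1);print(y,u,v)
cv2.imwrite("pics/w8.png",p)
```

```text
22.35 [   1.6003387  -145.44255771  182.4899458 ] [ 179.95424769   30.04086177 -100.2908748 ] [ 0.79003394  0.20662152 -0.35240777] 0.051221606366198054
0 330.28395463814695 301.1699550273897
-20 330.8270866474255 287.6856415787356
-40 331.4164594806718 272.72136525504783
-97 333.37786992396536 220.09811390038593
```

View pics/w8.png

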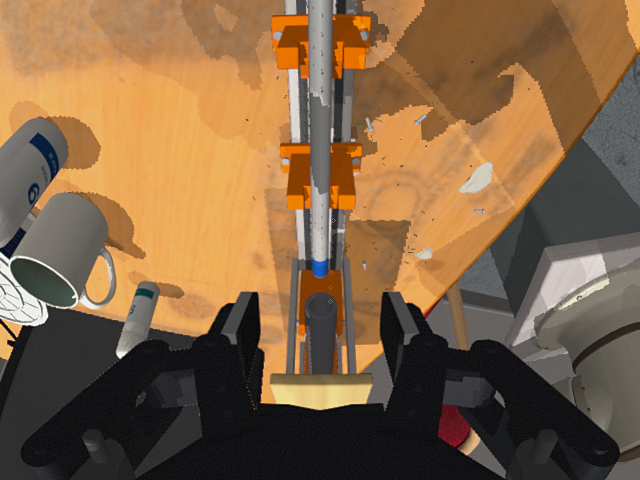

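The rod lies in both slots. Its blue tail is at about (320,275), about 37 mm clear of the mouth and short of rest 1, and the gripper is clear of everything. Handing in.

```bash
python3 -c "
from workcell import workorder;print(workorder.job_done())"
```

```text
the job is handed in; nothing more can be done
None
```

The rod is drawn out and lying in both rests, with its tail about 37 mm clear of the tube's mouth; the glue stick, bottle and mug were left alone, and the job was handed in at about 22 s of the 72 s allowed.

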